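Sterilise the spatula in the well steriliser

ROBOT

A 6-joint arm with a two-finger parallel gripper is mounted at the origin on a cart in front of the work surface, level with it; the furniture and walls round the work are solid. World frame = base frame: x ahead of the robot, y to its left, z up, the work surface at z = 0. Lengths are in m, angles in rad, forces in N, time in s.
With the tool pointing down it reaches from about 0.325 to 0.925 m from the base axis. Payload 3.1 kg.
Tool frame: the origin (TCP) lies at the very end of the fingers, on their centre line; the grasp point (between the pads) lies 19 mm behind it (env.grip_point_offset is the distance from the TCP to the grasp point, in m); z points along the fingers, y is the line along which they close (so a half turn about z gives the same grasp; the last joint's range is limited). The gripper opens to 85 mm and grips with 20 to 120 N. Pads are 22 mm wide; open, the fingers measure 114 mm over their backs; the gripper's body (76 mm by 85 mm) begins 54 mm behind the grasp point. The pads swing forward as they close: fully open they stand 13 mm farther back than shut.
Start: joints at [-1.417, 0.217, 1.613, -0, 1.311, -0.112], TCP at [0.164, -0.603, 0.231] pointing down, gripper open.
Joint ranges: [-2.75, 2.75], [-0.78, 2.1], [0.31, 2.55], [-1.13, 4.27], [0.13, 2.63], [-2.58, 2.58]. Speed limits (rad/s): [2.79, 2.79, 3.14, 3.14, 3.14, 3.14].

INTERFACE

Orientations are given as a rotation vector (axis times angle).
In Python, from rig import env, viewer, hand_in gives the robot as it stands.
- The arm moves only by the tool send_rows, never from a script. Its argument "plan" is one flat list of numbers, 7 for each row, row after row: the shift along the tool's x, y, z in cm, then the turn, a rotation vector about the tool's x, y, z in rad, then the opening, from -1 (shut) to 1 (fully open). In form: [dx, dy, dz, wx, wy, wz, hand, dx, dy, dz, wx, wy, wz, hand, ...]. A call has 1 to 10 rows; each row is the pose to reach, as a shift and turn from the pose commanded when the call began, along the tool's axes at that moment; what a row does not reach only later rows make up. A row lasts 1/8 s, in which the tool goes at most 62.5 mm and 10.7 degrees, less where a joint would pass 70% of its speed; a pose out of reach is approached as far as the arm can. A call with a gripper value outside its range is refused whole. The fingers move at their own pace and stop on an object; "squeeze" is the grip in N (left out, the last holds). Time passes only in rows, so rows that repeat a pose let the fingers close. It gives the time, the measured TCP pose, the force, the opening and the grip force at its end, in the units of the state.
- env.sense(): the state, without advancing time (a new reading comes with each control period).
- viewer.camera(name): name is "side" or "top"; returns a dict with "image" (480x640x3 uint8, red, green, blue), "mtx" (3x3 intrinsics, pixels), "extrinsics" (4x4, takes a point from world to camera coordinates). Camera axes: x right, y down, z forward; pixel columns grow to the right and rows downward; lengths in m; the calibration is good to about 2 mm. A picture is of the moment at which its call begins. There is no depth.
- hand_in(): hands the job in; it is judged then, once.
Trained networks look in the newest picture that a camera, given by its name, has taken for a name from the list of things; names that differ only in an ending like _2 or _b are one class to them, and where a whole thing is asked for, a point or a joint stands for the part that bears it (a point fixed in the world has none). Each returns a list of dicts, best first, with "confidence" (0 to 1); they miss things now and then, are a little off and sometimes report something else, mostly with a low value. They report only what shows in the picture. A call takes as long as a camera call.
- viewer.boxes_of(name, camera): "point" ([x, y, z] in m, in world coordinates, good to about 4 mm: the middle of the surface that is visible of it).
- viewer.trace(name, camera): "pixels" (480x640 bool, what is visible of it).
The state is a dict: "clock": time; "joint_pos": joint angles; "qvel": joint speeds; "joint_torque": joint torques, N m; "position": TCP position; "orientation": TCP orientation; "wrist_force": force on the tool from outside, world axes, zero at the start; "moment": the same for the moment, N m; "grip_width": finger opening in m; "grip_force": force on a finger pad.
Only numpy, scipy, OpenCV 4.12 (cv2) and the standard library are available. Lean on these libraries where they do the work, as an engineer would, in place of code of your own. Each camera call takes 0.05 s, during which the arm holds its last target. There are 200 camera calls.

TASK

Sterilise the flat-bladed spatula, the tool with the thick handle: swing the steriliser's cover clear of its well, lift the spatula off the hanging rack and hold its whole blade down inside the well, upright and without pressing on the well, for a good two seconds. Then hang it back upright by its collar in the slot it came from, let go, and swing the cover fully shut over the well. Leave the needle and the hook hanging, and the dishes and the vial where they are.

Things in the scene. Friction and masses are not known exactly. Their poses are not given: they have to be found in the camera images.
- steriliser: Round white bench steriliser, fixed: housing 124 mm across, 95 mm high to the rim of its well, steel top; a white control pod with a dial stands out on its front (-x) to 95 mm from the axis. Origin: centre of its underside; z up. The upright ceramic well lies on the housing's axis: inner diameter 30 mm, 70 mm deep, open at the top under the cover.
- well_mouth (a point): Centre of the well's mouth at rim height, on the housing's axis; axes as the steriliser's.
- cover_pivot (a point): Upright pivot axis of the cover, 48 mm behind (+x of the steriliser's frame) the well's axis, at rim height.
- cover (a joint): Flat steel disc, 45 mm across, over the well on an arm that swings level about the upright pivot and stays where left. 0 rad = fully shut, centred on the well, at a stop (may start slightly ajar); grows as it swings anticlockwise seen from above (knob goes from the steriliser's front to its right, -y). Well wholly uncovered from 0.8 rad; open stop 1.75 rad.
- cover_knob (a point): Centre of the top of the cover's black round knob: 16 mm across, 22 mm high, 60 mm from the pivot axis; its top is 31 mm above the rim, the cover plate under it 6 mm above the rim. z up.
- rack: Fixed steel rack 180 wide (y), 100 deep, 125 mm high: foot, two rear uprights, level 3 mm shelf with its top at 125 mm. Three slots 16 mm wide at y = -56, 0, +56 mm, open at the front edge (x = -30 mm), closed end at x = +12 mm. The front edge is turned up 4 mm as a lip: lift a tool 8 mm or more, then draw it out forwards (-x). Origin: centre of the underside.
- spatula: Spatula hanging by its collar in any of the three slots, 45 g. Handle 13 mm across, 4 to 66 mm above the origin (the other tools: 9 mm, shorter); collar 26 mm across, 4 mm high, lying on the shelf; neck 9 mm across to 24 mm below, shaft 4.4 mm across, flat blade 13 x 3 mm from 68 to 100 mm below. Origin: centre of the collar's underside, z up along the handle.
- spatula_tip (a point): Lowest point of the spatula's blade, 100 mm below the spatula's origin.
- needle: Straight pointed needle, hanging in another slot: slim handle 9 mm across from 4 to 54 mm above the origin, same collar and neck, point 95 mm below. Origin: centre of the collar's underside. To be left alone.
- hook: Seeker with its end bent aside as a small hook, hanging in another slot: slim handle 9 mm across, 4 to 54 mm above the origin, same collar and neck, end 94 mm below. Origin: centre of the collar's underside. To be left alone.
- agar_dish: Glass dish with pale agar, 100 mm across, 18 mm high, loose bystander on the worktop. Origin: centre of the underside.
- small_dish: Empty glass dish, 60 mm across, 12 mm high, loose bystander. Origin: centre of the underside.
- vial: Capped glass vial, 29 mm across, 54 mm high, standing, loose bystander. Origin: centre of the underside.

How it is judged:
By the outcome, as a careful person would: the job done as asked, in the order asked, and still so for the second after the job is handed in, with the robot touching nothing.
It also fails if it takes over 72 s, if anything falls off the work surface, if the arm or the gripper's body presses on something with over 40 N, if the wrist force passes 120 N, or if a joint passes its speed limit or range.

## Working session

There is one attempt and no reset: what is moved stays moved. The work goes in short steps, Python scripts to look and compute and a tool call to move; the robot and the scene stay as the last step left them, time stands still between calls to the robot, and variables do not carry over. Pictures are saved under pics/ and viewed, at most 10 in all, crops included, and the job is handed in when it is done.

Besides the shell and the picture viewer there is one more tool, called after "Emit:" as name(argument=value, ...) on one line, values as JSON. send_rows: Moves the arm, as the interface text tells. Its arguments: {"type":"object","properties":{"plan":{"type":"array","items":{"type":"number"}},"squeeze":{"type":"number"}},"required":["plan"]}

```bash
ls; mkdir -p pics
python3 - <<'E'
from rig import env, viewer
import cv2, numpy as np
np.set_printoptions(precision=4,suppress=True)
for c in ["side","top"]:
    d=viewer.camera(c); cv2.imwrite(f"pics/{c}0.png",d["image"][:,:,::-1])
    print(c,d["mtx"].tolist(),np.array(d["extrinsics"]).round(4).tolist())
    for n in ["steriliser","cover","cover_knob","rack","spatula","needle","hook","agar_dish","small_dish","vial"]:
        try: print(n,[(np.round(b["point"],3).tolist(),round(b["confidence"],2)) for b in viewer.boxes_of(n,c)][:3])
        except Exception as e: print(n,e)
print(env.sense())
E
```

```text
pics
side [[439.81164408644673, 0.0, 315.0175481508344], [0.0, 439.81164408644673, 231.01080811943635], [0.0, 0.0, 1.0]] [[0.8819, -0.4715, 0.004, -0.4902], [-0.1739, -0.3331, -0.9267, 0.1711], [0.4383, 0.8165, -0.3757, 0.8734], [0.0, 0.0, 0.0, 1.0]]
steriliser [([0.526, -0.009, 0.064], 0.59)]
cover [([0.559, 0.017, 0.1], 0.75), ([0.486, -0.277, 0.004], 0.63)]
cover_knob [([0.561, 0.018, 0.097], 0.72), ([0.708, -0.08, -0.0], 0.36)]
rack [([0.489, -0.278, 0.004], 0.66)]
spatula [([0.474, -0.308, 0.14], 0.76)]
needle [([0.484, -0.254, 0.13], 0.74)]
hook [([0.49, -0.195, 0.13], 0.73)]
agar_dish [([0.708, -0.083, -0.001], 0.62)]
small_dish []
vial [([0.642, 0.261, 0.042], 0.57)]
top [[603.1265320851675, 0.0, 324.02056284935026], [0.0, 603.1265320851675, 236.49285036950815], [0.0, 0.0, 1.0]] [[0.0249, -0.9993, 0.0276, -0.0663], [-0.985, -0.0292, -0.1701, 0.5682], [0.1708, -0.023, -0.985, 1.2242], [0.0, 0.0, 0.0, 1.0]]
steriliser [([0.544, 0.026, 0.094], 0.58)]
cover [([0.571, 0.034, 0.097], 0.65)]
cover_knob [([0.57, 0.035, 0.102], 0.83)]
rack [([0.477, -0.241, 0.125], 0.78)]
spatula [([0.476, -0.298, 0.137], 0.65)]
needle [([0.48, -0.246, 0.13], 0.58), ([0.644, 0.272, 0.053], 0.24)]
hook [([0.491, -0.187, 0.129], 0.59)]
agar_dish [([0.709, -0.086, 0.005], 0.9)]
small_dish [([0.403, 0.221, 0.004], 0.84)]
vial [([0.644, 0.269, 0.055], 0.76)]
{'clock': 1.1, 'joint_pos': array([-1.4172,  0.2169,  1.6134, -0.    ,  1.3113, -0.1122]), 'qvel': array([ 0.0002, -0.0001,  0.0006, -0.0026,  0.0001, -0.001 ]), 'joint_torque': array([  0.0015, -39.6898, -30.426 ,   0.0001,   0.0008,   0.    ]), 'position': array([ 0.1642, -0.6031,  0.2313]), 'orientation': array([ 3.1138,  0.4163, -0.    ]), 'wrist_force': array([-0.4388, -0.5384, -1.0712]), 'moment': array([ 0.0083,  0.0121, -0.0437]), 'grip_force': 0.0, 'grip_width': 0.08547034001525562}
```

View pics/side0.png

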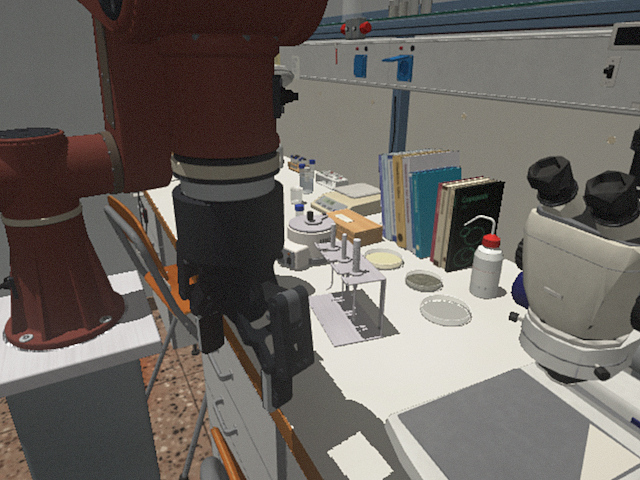

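View pics/top0.png

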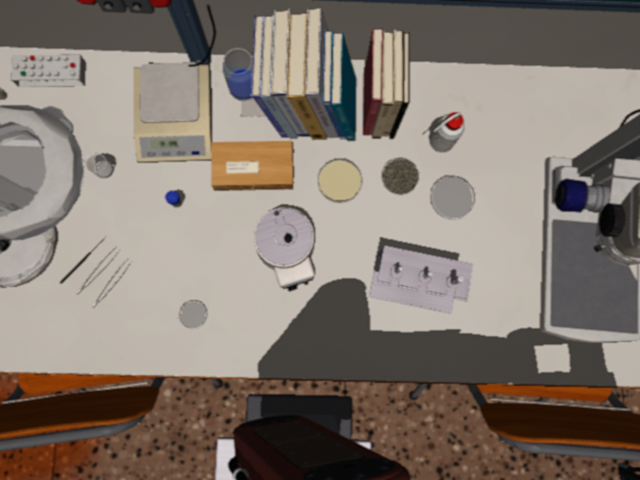

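The side view shows the rack at (350,280) and the steriliser behind it at (310,225). In the top view the steriliser is at (285,237) with its pod at (293,272), the rack is at (425,275), and the thick tool stands in its right slot at (455,277).

```bash
cat > h.py <<'E'
import numpy as np, cv2
from scipy.spatial.transform import Rotation as R
np.set_printoptions(precision=4,suppress=True)
def proj(d,P):
    P=np.atleast_2d(P); E=np.array(d["extrinsics"]); c=P@E[:3,:3].T+E[:3,3]; p=c@np.array(d["mtx"]).T
    return p[:,:2]/p[:,2:]
def unproj(d,uv,z):
    uv=np.atleast_2d(uv); E=np.array(d["extrinsics"]); Rm=E[:3,:3]; o=-Rm.T@E[:3,3]
    r=np.c_[uv,np.ones(len(uv))]@np.linalg.inv(np.array(d["mtx"])).T@Rm
    return o+r*((z-o[2])/r[:,2:])
E
python3 - <<'E'
from h import *
from rig import viewer
d=viewer.camera("top"); I=d["image"][:,:,::-1]
a=cv2.resize(I[225:325,360:485],None,fx=6,fy=6,interpolation=cv2.INTER_CUBIC)[:600]
b=cv2.resize(I[195:295,240:340],None,fx=6,fy=6,interpolation=cv2.INTER_CUBIC)
cv2.imwrite("pics/a.png",a);cv2.imwrite("pics/b.png",b)
d=viewer.camera("side"); I=d["image"][:,:,::-1]
cv2.imwrite("pics/c.png",cv2.resize(I[195:345,270:400],None,fx=4,fy=4,interpolation=cv2.INTER_CUBIC))
E
```

```text
(no output)
```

View pics/a.png

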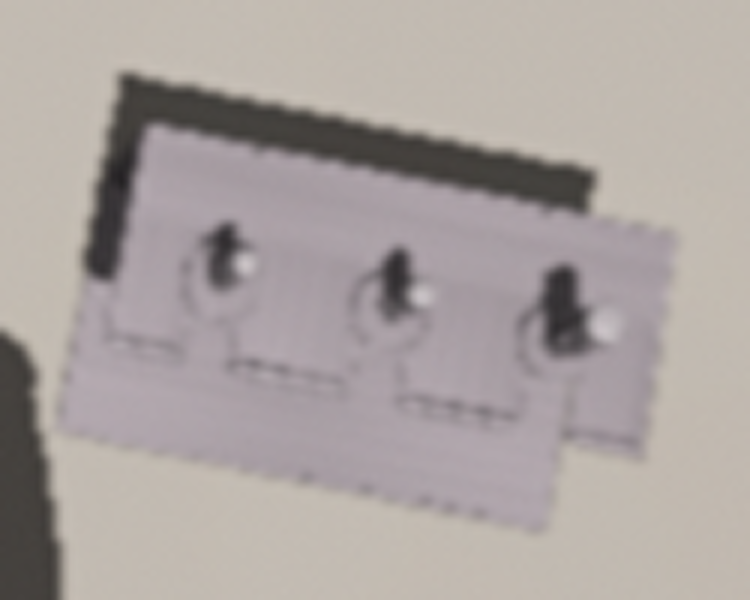

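View pics/b.png

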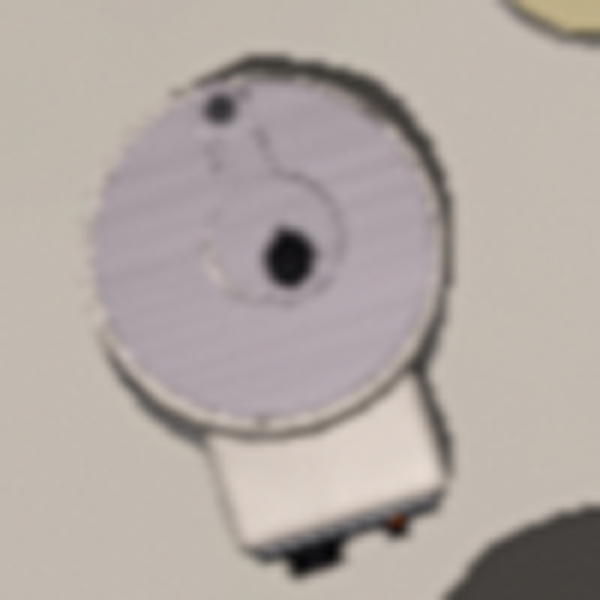

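View pics/c.png

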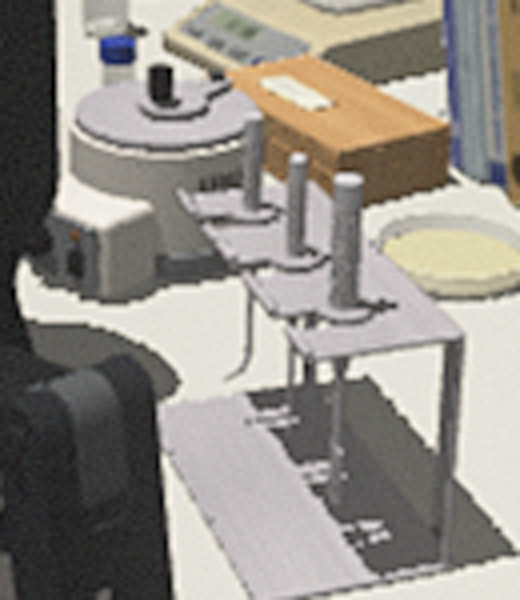

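Crop a: shelf corners at (147,124), (680,232) and (643,458), handle tops at (245,265), (421,295) and (606,325). Crop b: housing top centred about (266,248), pivot (220,108), knob (289,240–285), cover slightly ajar. Crop c confirms the thick-handled spatula is nearest the side camera, with its shaft below the shelf.

Run:
```python
from h import *
from rig import viewer
d=viewer.camera("top")
A=lambda l:(np.array(l)+.5)/6-.5+[360,225]
B=lambda l:(np.array(l)+.5)/6-.5+[240,195]
print("shelf BL BR FR(lip) FL",unproj(d,A([(147,124),(680,232)]),.125),unproj(d,A([(643,458),(105,338)]),.129))
print("foot",unproj(d,A([(58,430),(545,530)]),.003))
print("handles",unproj(d,A([(245,265),(421,295)]),.179),unproj(d,A([(606,325)]),.191))
print("slotgaps",unproj(d,A([(183,350),(228,362),(345,385),(400,400),(520,418),(565,432)]),.127))
print("pivot",unproj(d,B([(220,108)]),.105),"knob top",unproj(d,B([(289,240)]),.126),"knob base",unproj(d,B([(289,275)]),.104))
# disc circle by mask fit
I=d["image"]; hsv=cv2.cvtColor(I,cv2.COLOR_RGB2HSV)
t=viewer.trace("steriliser","top"); 
m=t[0]["pixels"]; print("ster mask",m.sum())
pts=B([(92,240),(436,250),(264,78),(264,420),(140,130),(388,370),(140,370),(388,130)])
P=unproj(d,pts,.095);c=np.linalg.lstsq(np.c_[2*P[:,:2],np.ones(len(P))],(P[:,:2]**2).sum(1),rcond=None)[0]
print("circle",c[:2],np.sqrt(c[2]+c[:2]@c[:2]))
print("pod front bottom-corners",unproj(d,B([(252,555),(445,485)]),.04), unproj(d,B([(245,548),(440,480)]),.06))
s=viewer.camera("side"); C=lambda l:(np.array(l)+.5)/4-.5+[270,195]
print("side handle tops",unproj(s,C([(254,118),(298,158)]),.179),unproj(s,C([(347,180)]),.191))
print("side knob top",unproj(s,C([(160,68)]),.126), "shelf FR",unproj(s,C([(303,352)]),.125),"BR",unproj(s,C([(465,340)]),.125))
```

```text
shelf BL BR FR(lip) FL [[ 0.5426 -0.1687  0.125 ]
 [ 0.5117 -0.3457  0.125 ]] [[ 0.4365 -0.3312  0.129 ]
 [ 0.4709 -0.155   0.129 ]]
foot [[ 0.45   -0.1527  0.003 ]
 [ 0.4188 -0.3285  0.003 ]]
handles [[ 0.49   -0.1932  0.179 ]
 [ 0.4821 -0.2487  0.179 ]] [[ 0.473  -0.3039  0.191 ]]
slotgaps [[ 0.4679 -0.1809  0.127 ]
 [ 0.4643 -0.1956  0.127 ]
 [ 0.4579 -0.234   0.127 ]
 [ 0.4534 -0.2521  0.127 ]
 [ 0.4486 -0.2915  0.127 ]
 [ 0.4445 -0.3062  0.127 ]]
pivot [[0.6065 0.0486 0.105 ]] knob top [[0.5583 0.0229 0.126 ]] knob base [[0.5502 0.0234 0.104 ]]
ster mask 3792
circle [0.5607 0.0324] 0.05866093857024986
pod front bottom-corners [[ 0.4614  0.0352  0.04  ]
 [ 0.4878 -0.0315  0.04  ]] [[ 0.462   0.0368  0.06  ]
 [ 0.4873 -0.0295  0.06  ]]
side handle tops [[ 0.4887 -0.199   0.179 ]
 [ 0.4809 -0.2525  0.179 ]] [[ 0.471 -0.308  0.191]]
side knob top [[0.5505 0.0192 0.126 ]] shelf FR [[ 0.4389 -0.3277  0.125 ]] BR [[ 0.5067 -0.3512  0.125 ]]
```

```bash
cat >> h.py <<'E'
PIV=np.array([.606,.0488]); WELL=np.array([.561,.0324])
def rows(pts,ref=None):
    """pts: list of (x,y,z,closing angle in deg); prints tool-frame shifts from the present pose"""
    from rig import env
    s=env.sense() if ref is None else ref
    T=R.from_rotvec(s["orientation"]); p=np.array(s["position"])
    for x,y,z,a in pts:
        a=np.deg2rad(a); ty=np.array([np.cos(a),np.sin(a),0]); tz=np.array([0,0,-1.]); G=R.from_matrix(np.c_[np.cross(ty,tz),ty,tz])
        print(((T.inv().apply(np.array([x,y,z])-p))*100).round(2), (T.inv()*G).as_rotvec().round(3))
def knob(a): return PIV-.06*np.array([np.cos(a),np.sin(a)])
E
python3 - <<'E'
from h import *
k=knob(.47); print(k)
rows([(.20,-.55,.30,-30),(.5,-.07,.30,-30),(*k,.2,-30),(*k,.108,-30)])
E
```

```text
[0.5525 0.0216]
[ 4.85 -4.18 -6.87] [-0.     0.    -0.781]
[ 46.41 -42.61  -6.87] [-0.     0.    -0.781]
[ 53.88 -50.07   3.13] [-0.     0.    -0.781]
[ 53.88 -50.07  12.33] [-0.     0.    -0.781]
```

Emit:
send_rows(plan=[4.9,-4.2,-6.9,0,0,-0.1,0,9.5,-8.5,-6.9,0,0,-0.2,0,14,-12.5,-6.9,0,0,-0.3,0,18.5,-17,-6.9,0,0,-0.4,0,23,-21,-6.9,0,0,-0.5,0,27.5,-25,-6.9,0,0,-0.6,0,32,-29,-6.9,0,0,-0.7,0,36.5,-33.5,-6.9,0,0,-0.781,0,41,-38,-6.9,0,0,-0.781,0,46.4,-42.6,-6.9,0,0,-0.781,0])

```text
clock: 2.6
position: [0.4857, -0.091, 0.3008]
orientation: [2.72, 1.57, 0.001]
wrist_force: [0.6, -0.7, -0.6]
grip_width: 0.0429
grip_force: 0.0
```

Run:
```python
from h import *
k=knob(.47)
rows([(*k,.16,-30),(*k,.108,-30)])
from rig import env
s=env.sense();print(s)
```

```text
[13.1   0.13 14.08] [ 0.001 -0.    -0.   ]
[13.1   0.12 19.28] [ 0.001 -0.    -0.   ]
{'clock': 2.6, 'joint_pos': array([-0.3272, -0.1201,  1.8341, -0.0003,  1.4262,  0.1967]), 'qvel': array([ 1.0225,  0.3973, -0.3538, -0.0038, -0.0575,  1.0159]), 'joint_torque': array([ -2.9248, -28.7866, -29.7693,   0.1315,   0.2987,  -0.6704]), 'position': array([ 0.4857, -0.091 ,  0.3008]), 'orientation': array([2.7198, 1.5698, 0.0012]), 'wrist_force': array([ 0.5895, -0.6942, -0.5852]), 'moment': array([-0.0259,  0.0112,  0.0207]), 'grip_force': 0.0, 'grip_width': 0.042892505426031055}
```

Emit:
send_rows(plan=[5,0,7,0,0,0,0,10.6,0,14,0,0,0,0,10.6,0,14,0,0,0,0,10.6,0,14,0,0,0,0])

```text
clock: 3.1
position: [0.5351, 0.0008, 0.156]
orientation: [-2.714, -1.572, 0.011]
wrist_force: [0.4, 0.1, 0.5]
grip_width: 0.0429
grip_force: 0.0
```

Run:
```python
from h import *
from rig import viewer
k=knob(.47)
rows([(*k,.108,-30)])
d=viewer.camera("side"); I=d["image"][:,:,::-1]
cv2.imwrite("pics/d.png",cv2.resize(I[130:280,220:420],None,fx=4,fy=4,interpolation=cv2.INTER_CUBIC))
```

```text
[2.69 0.51 4.79] [-0.008  0.003  0.003]
```

View pics/d.png

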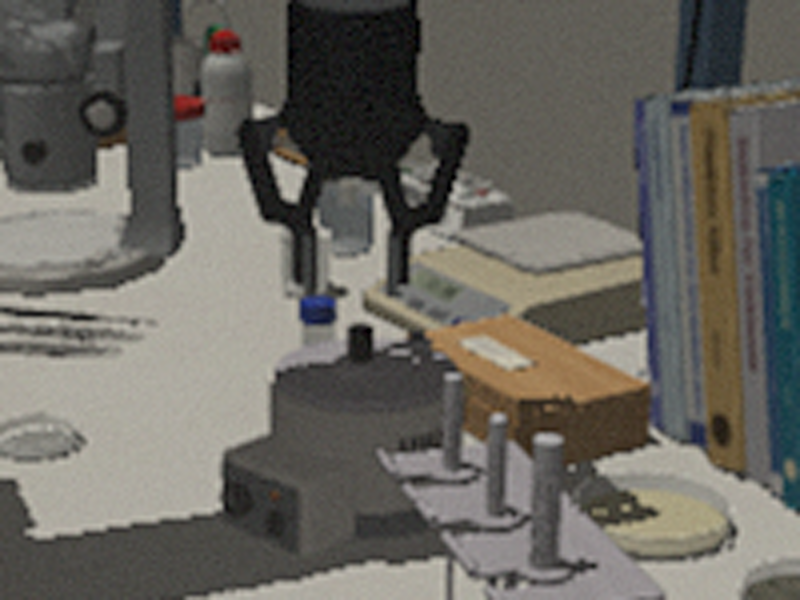

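The side view shows the open fingers (at 308 and 398) hanging above the knob (360,340), straddling it.

Emit:
send_rows(plan=[0,0,0,0,0,0,0,0,0,0,0,0,0,0])

```text
clock: 3.4
position: [0.5393, -0.0023, 0.1627]
orientation: [2.72, 1.567, 0.005]
wrist_force: [-0.0, -0.2, 0.1]
grip_width: 0.0426
grip_force: 0.0
```

Run:
```python
from h import *
from rig import env
rows([(*knob(.47),.108,-30)]); print(env.sense()["position"],env.sense()["qvel"])
```

```text
[ 2.73 -0.08  5.47] [ 0.004 -0.001 -0.002]
[ 0.5393 -0.0023  0.1627] [ 0.0027  0.003   0.0064  0.0031 -0.0005  0.0017]
```

Emit:
send_rows(plan=[2.7,-0.1,0,0,0,0,0,2.7,-0.1,2,0,0,0,0,2.7,-0.1,4,0,0,0,0,2.7,-0.1,5.3,0,0,0,0,2.7,-0.1,5.3,0,0,0,-0.3,2.7,-0.1,5.3,0,0,0,-0.3,2.7,-0.1,5.3,0,0,0,-0.3])

```text
clock: 4.28
position: [0.5515, 0.0225, 0.1084]
orientation: [2.72, 1.569, 0.003]
wrist_force: [0.2, 0.1, 0.0]
grip_width: 0.0297
grip_force: 0.0
```

Run:
```python
from h import *
from rig import env
rows([(*knob(a),.11,-30) for a in np.linspace(.6,1.8,9)]); print(env.sense()["position"],env.sense()["qvel"])
```

```text
[-0.41  0.81 -0.15] [ 0.002 -0.001 -0.001]
[-0.74  1.65 -0.15] [ 0.002 -0.001 -0.001]
[-0.94  2.53 -0.15] [ 0.002 -0.001 -0.001]
[-1.    3.42 -0.15] [ 0.002 -0.001 -0.001]
[-0.93  4.32 -0.15] [ 0.002 -0.001 -0.001]
[-0.73  5.2  -0.15] [ 0.002 -0.001 -0.001]
[-0.39  6.03 -0.14] [ 0.002 -0.001 -0.001]
[ 0.06  6.81 -0.14] [ 0.002 -0.001 -0.001]
[ 0.62  7.51 -0.14] [ 0.002 -0.001 -0.001]
[0.5515 0.0225 0.1084] [ 0.0032  0.0012  0.0036 -0.0022 -0.0031 -0.    ]
```

Emit:
send_rows(plan=[-0.4,0.8,0,0,0,0,-0.3,-0.75,1.65,0,0,0,0,-0.3,-0.95,2.5,0,0,0,0,-0.3,-1,3.4,0,0,0,0,-0.3,-0.95,4.3,0,0,0,0,-0.3,-0.75,5.2,0,0,0,0,-0.3,-0.4,6,0,0,0,0,-0.3,0,6.8,0,0,0,0,-0.3,0,6.8,0,0,0,0,-0.3])

```text
clock: 5.4
position: [0.6108, -0.0112, 0.1076]
orientation: [2.72, 1.57, 0.002]
wrist_force: [0.2, -0.2, 0.9]
grip_width: 0.0296
grip_force: 0.0
```

Emit:
send_rows(plan=[0,0,0,0,0,0,-0.1,0,0,-3,0,0,0,0,0,0,-8,0,0,0,0,0,0,-14,0,0,0,0,0,0,-14,0,0,0,0,0,0,-14,0,0,0,0])

```text
clock: 6.15
position: [0.6093, -0.0112, 0.2475]
orientation: [2.721, 1.57, 0.001]
wrist_force: [-1.0, 0.7, 0.2]
grip_width: 0.0429
grip_force: 0.0
```

Run:
```python
from h import *
from rig import env,viewer
d=viewer.camera("top"); I=d["image"][:,:,::-1]
a=cv2.resize(I[195:325,240:485],None,fx=3.2,fy=3.2,interpolation=cv2.INTER_CUBIC); cv2.imwrite("pics/e.png",a)
for n in ["cover_knob","spatula"]:
  for c in ["top"]: print(n,[(np.round(b["point"],3).tolist(),round(b["confidence"],2)) for b in viewer.boxes_of(n,c)][:2])
print(env.sense()["position"])
sp=np.array([.472,-.306]); rows([(.5,-.15,.25,-10),(*sp,.25,-10),(*sp,.148,-10)])
```

```text
cover_knob [([0.602, -0.005, 0.101], 0.57)]
spatula [([0.475, -0.295, 0.138], 0.69)]
[ 0.608  -0.0111  0.2448]
[-17.43  -2.4   -0.49] [-0.004  0.001 -0.349]
[-32.34   2.98  -0.48] [-0.004  0.001 -0.349]
[-32.32   3.02   9.72] [-0.004  0.001 -0.349]
```

View pics/e.png

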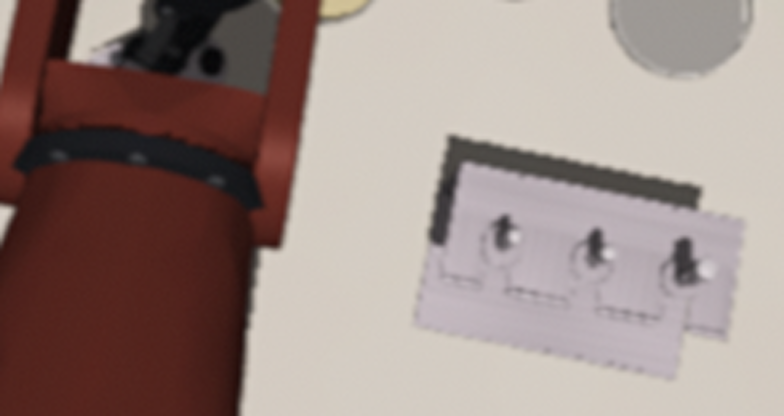

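The top view shows the knob swung away to (210,60) in the crop. The rack and its three tools are undisturbed.

Emit:
send_rows(plan=[-5,-1,-0.5,0,0,-0.1,0,-10,-1.5,-0.5,0,0,-0.2,0,-15,-2,-0.5,0,0,-0.3,0,-19,-1,-0.5,0,0,-0.349,0,-23,0,-0.5,0,0,-0.349,0,-27.5,1.5,-0.5,0,0,-0.349,0,-32.3,3,-0.5,0,0,-0.349,0,-32.3,3,-0.5,0,0,-0.349,0,-32.3,3,-0.5,0,0,-0.349,0])

```text
clock: 7.42
position: [0.4733, -0.3052, 0.2507]
orientation: [-2.405, -2.016, -0.0]
wrist_force: [0.8, 0.1, 0.6]
grip_width: 0.0429
grip_force: 0.0
```

Run:
```python
from h import *
from rig import env,viewer
print(env.sense()["position"],env.sense()["qvel"])
sp=np.array([.472,-.305]); rows([(*sp,.148,-10)])
```

```text
[ 0.4733 -0.3052  0.2507] [ 0.0263 -0.0144  0.0024 -0.0007  0.0014 -0.0017]
[-0.03 -0.1  10.27] [-0.002 -0.002 -0.001]
```

Descend, then check alignment before closing.

Emit:
send_rows(plan=[0,-0.1,4,0,0,0,0,0,-0.1,7,0,0,0,0,0,-0.1,9,0,0,0,0,0,-0.1,10.2,0,0,0,0,0,-0.1,10.2,0,0,0,0,0,-0.1,10.2,0,0,0,0])

```text
clock: 8.18
position: [0.4737, -0.3059, 0.1514]
orientation: [2.405, 2.018, 0.001]
wrist_force: [0.6, -0.0, -0.5]
grip_width: 0.0425
grip_force: 0.0
```

Run:
```python
from h import *
from rig import env,viewer
print(env.sense()["position"],env.sense()["wrist_force"])
d=viewer.camera("side"); I=d["image"][:,:,::-1]
cv2.imwrite("pics/f.png",cv2.resize(I[180:330,270:420],None,fx=4,fy=4,interpolation=cv2.INTER_CUBIC))
```

```text
[ 0.4737 -0.3059  0.1514] [ 0.5926 -0.0205 -0.4903]
```

View pics/f.png

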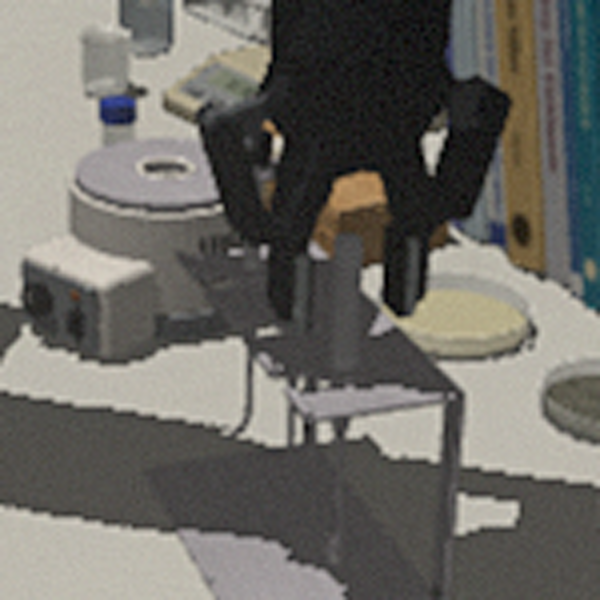

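The picture shows the fingers (285 and 405) straddling the handle (347), and the well mouth uncovered at (163,167). Close and lift.

Emit:
send_rows(plan=[0,0,0,0,0,0,-1,0,0,0,0,0,0,-1,0,0,0,0,0,0,-1,0,0,0,0,0,0,-1,0,0,0,0,0,0,-1], squeeze=40)

```text
clock: 8.85
position: [0.4734, -0.3062, 0.1512]
orientation: [2.406, 2.018, 0.0]
wrist_force: [0.6, -0.9, 5.6]
grip_width: 0.012
grip_force: 39.1
```

Run:
```python
from h import *
from rig import env,viewer
s=env.sense();print({k:s[k] for k in ["position","orientation","wrist_force","moment","grip_width","grip_force"]})
d=viewer.camera("side"); C=lambda l:(np.array(l)+.5)/4-.5+[270,180]
print("well mouth side",unproj(d,C([(163,167)]),.095))
p=s["position"]; f=-.08*np.array([.985,-.171,0])
rows([(*p+[0,0,.014],-10),(*p+[0,0,.014]+f,-10),(*p+[0,0,.11]+f,-10)])
```

```text
{'position': array([ 0.4734, -0.3062,  0.1512]), 'orientation': array([2.4059, 2.0179, 0.0004]), 'wrist_force': array([ 0.5744, -0.9282,  5.583 ]), 'moment': array([ 0.0645, -0.0349, -0.0074]), 'grip_width': 0.01200659424366291, 'grip_force': 39.07995164394379}
well mouth side [[0.5586 0.0307 0.095 ]]
[-0.   0.  -1.4] [ 0.001  0.001 -0.   ]
[-0.03 -7.99 -1.41] [ 0.001  0.001 -0.   ]
[ -0.03  -7.98 -11.01] [ 0.001  0.001 -0.   ]
```

Emit:
send_rows(plan=[0,0,-0.7,0,0,0,-1,0,0,-1.4,0,0,0,-1,0,0,-1.4,0,0,0,-1,0,-2,-1.4,0,0,0,-1,0,-4,-1.4,0,0,0,-1,0,-6,-1.4,0,0,0,-1,0,-8,-1.4,0,0,0,-1,0,-8,-1.4,0,0,0,-1,0,-8,-1.4,0,0,0,-1])

```text
clock: 10.02
position: [0.3946, -0.2921, 0.1644]
orientation: [2.407, 2.018, 0.001]
wrist_force: [0.8, 1.0, -0.4]
grip_width: 0.012
grip_force: 39.0
```

Emit:
send_rows(plan=[0,0,-4,0,0,0,-1,0,0,-8,0,0,0,-1,0,0,-13,0,0,0,-1,0,0,-13,0,0,0,-1,0,0,-13,0,0,0,-1])

```text
clock: 10.65
position: [0.3944, -0.2918, 0.2939]
orientation: [-2.406, -2.019, -0.0]
wrist_force: [-0.2, -0.4, -0.4]
grip_width: 0.0117
grip_force: 39.0
```

Run:
```python
from h import *
from rig import env,viewer
s=env.sense();print({k:s[k] for k in ["position","wrist_force","grip_width","grip_force"]})
d=viewer.camera("side"); I=d["image"][:,:,::-1]
cv2.imwrite("pics/g.png",cv2.resize(I[130:330,220:420],None,fx=3,fy=3,interpolation=cv2.INTER_CUBIC))
rows([(.56,.032,.292,-10)])
```

```text
{'position': array([ 0.3944, -0.2918,  0.2939]), 'wrist_force': array([-0.1602, -0.4459, -0.4485]), 'grip_width': 0.011719639402158888, 'grip_force': 39.0315306186676}
[34.73 10.74  0.11] [-0.002 -0.002 -0.   ]
```

View pics/g.png

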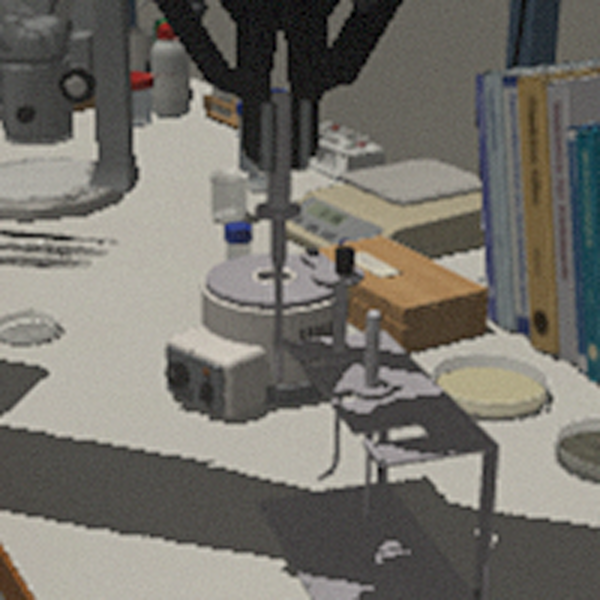

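The picture shows the spatula held upright: handle top (281,95), collar (277,211), tip about (279,385). The needle and hook are still hanging. Check the tilt numerically.

Run:
```python
from h import *
from rig import env,viewer
s=env.sense();p=np.array(s["position"]);o=p-[0,0,.0262]
d=viewer.camera("side");t=viewer.camera("top")
f=lambda q:((q-np.array([220,130])+.5)*3-.5).round(1)
print(f(proj(d,[o+[0,0,h] for h in (.066,.002,-.03,-.06,-.1)])))
for c in ("side","top"):
  m=viewer.trace("spatula",c)
  if m:
    m=m[0]["pixels"];v,u=np.nonzero(m);print(c,m.sum())
    if c=="side":
      for r in range(v.min(),v.max()+1,8): q=u[v==r]; print(f(np.array([q.mean(),r])) if len(q) else None, len(q))
```

```text
[[278.   94.5]
 [277.8 212.3]
 [277.7 268.2]
 [277.6 319. ]
 [277.5 384.3]]
side 197
[373. 313.] 3
[373. 337.] 5
[373. 361.] 5
[373. 385.] 11
None 0
None 0
None 0
[370. 481.] 1
```

Emit:
send_rows(plan=[5,0.5,-1,0,0,0,-1,10,2,-1,0,0,0,-1,15,3.5,-1,0,0,0,-1,20,5,-1,0,0,0,-1,25,7,-1,0,0,0,-1,30,9,-0.5,0,0,0,-1,34.7,10.7,0,0,0,0,-1,34.7,10.7,0,0,0,0,-1,34.7,10.7,0,0,0,0,-1,34.7,10.7,0,0,0,0,-1])

```text
clock: 12.15
position: [0.5594, 0.03, 0.2942]
orientation: [2.409, 2.017, -0.001]
wrist_force: [0.1, -0.4, -0.2]
grip_width: 0.0118
grip_force: 39.1
```

Run:
```python
from h import *
from rig import env,viewer
s=env.sense();print(s["position"],s["orientation"])
d=viewer.camera("side"); I=d["image"][:,:,::-1]
cv2.imwrite("pics/h.png",cv2.resize(I[110:260,240:390],None,fx=4,fy=4,interpolation=cv2.INTER_CUBIC))
f=lambda q:((q-np.array([240,110])+.5)*4-.5).round(1)
o=np.array(s["position"])-[0,0,.0262]
print("tip",f(proj(d,[o-[0,0,.1]])),"below tip at rim",f(proj(d,[[o[0],o[1],.095]])))
rows([(.56,.032,.175,-10)])
```

```text
[0.5594 0.03   0.2942] [ 2.4086  2.017  -0.0009]
tip [[284.7 336. ]] below tip at rim [[284.7 447.1]]
[ 0.21  0.01 11.94] [ 0.     0.    -0.002]
```

View pics/h.png

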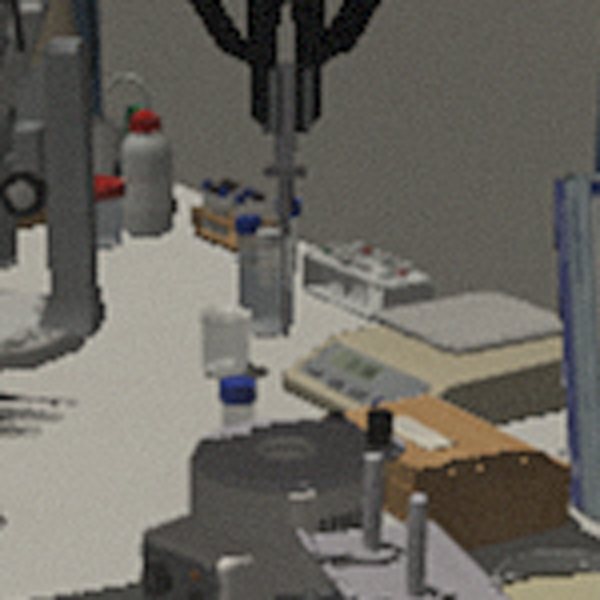

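The well mouth centre at (286,447) matches the projected spatula axis (284.7,447). Lower it partway, check the force, then go to depth.

Emit:
send_rows(plan=[0.1,0,2,0,0,0,-1,0.1,0,5,0,0,0,-1,0.1,0,6.5,0,0,0,-1,0.1,0,7.5,0,0,0,-1,0.1,0,8.5,0,0,0,-1,0.1,0,8.5,0,0,0,-1])

```text
clock: 12.95
position: [0.5598, 0.0322, 0.2087]
orientation: [-2.407, -2.018, 0.001]
wrist_force: [-0.3, -0.2, 0.2]
grip_width: 0.0119
grip_force: 39.1
```

Emit:
send_rows(plan=[0,0,1,0,0,0,-1,0,0,2,0,0,0,-1,0,0,3,0,0,0,-1,0,0,3.7,0,0,0,-1,0,0,3.7,0,0,0,-1,0,0,3.7,0,0,0,-1])

```text
clock: 13.7
position: [0.5603, 0.0322, 0.1725]
orientation: [2.407, 2.019, 0.001]
wrist_force: [-0.3, 0.3, -1.2]
grip_width: 0.0117
grip_force: 39.1
```

Emit:
send_rows(plan=[0,0,0,0,0,0,-1,0,0,0,0,0,0,-1,0,0,0,0,0,0,-1,0,0,0,0,0,0,-1,0,0,0,0,0,0,-1,0,0,0,0,0,0,-1,0,0,0,0,0,0,-1,0,0,0,0,0,0,-1,0,0,0,0,0,0,-1,0,0,0,0,0,0,-1])

```text
clock: 14.95
position: [0.5601, 0.0322, 0.1723]
orientation: [2.407, 2.019, 0.0]
wrist_force: [-0.3, -0.1, -1.1]
grip_width: 0.0117
grip_force: 39.1
```

Run:
```python
from h import *
from rig import env,viewer
s=env.sense();print(s["position"],s["wrist_force"],s["moment"])
for c in ("side","top"):
  d=viewer.camera(c); I=d["image"][:,:,::-1]
  u,v=proj(d,[[.56,.031,.12]])[0].astype(int)
  cv2.imwrite(f"pics/i{c}.png",cv2.resize(I[v-50:v+50,u-50:u+50],None,fx=5,fy=5,interpolation=cv2.INTER_CUBIC))
```

```text
[0.5601 0.0322 0.1723] [-0.2686 -0.1267 -1.1143] [-0.0245  0.0026 -0.0228]
```

View pics/iside.png

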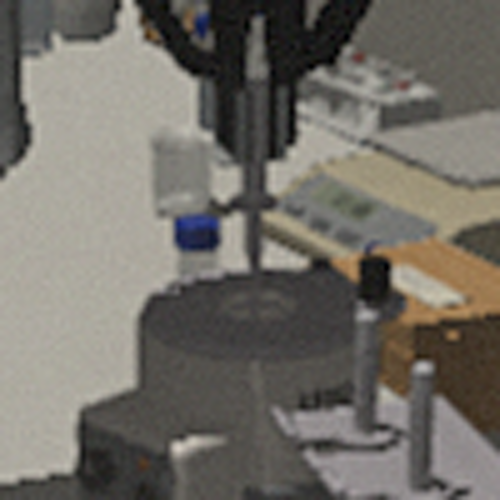

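The spatula hangs straight over the mouth (260,303), its neck ending at (256,272) and its shaft going down into the well. The force is near zero. I've now viewed 11 pictures, one over the limit of 10, so from here I check by numbers only. I'll hold on a little longer.

Emit:
send_rows(plan=[0,0,0,0,0,0,-1,0,0,0,0,0,0,-1,0,0,0,0,0,0,-1,0,0,0,0,0,0,-1,0,0,0,0,0,0,-1,0,0,0,0,0,0,-1,0,0,0,0,0,0,-1,0,0,0,0,0,0,-1,0,0,0,0,0,0,-1,0,0,0,0,0,0,-1])

```text
clock: 16.3
position: [0.56, 0.0322, 0.1723]
orientation: [-2.407, -2.019, 0.0]
wrist_force: [-0.8, -0.2, -1.2]
grip_width: 0.0118
grip_force: 39.1
```

Run:
```python
from h import *
from rig import viewer,env
s=env.sense();print(s["position"],s["wrist_force"])
o=np.array(s["position"])-[0,0,.0262]
d=viewer.camera("side");I=d["image"].astype(int).sum(2)
for h in (.02,-.01,-.02,-.03,-.035,-.04,-.045):
    u,v=proj(d,[o+[0,0,h]])[0].round().astype(int); print(h,(u,v),I[v,u-7:u+8])
```

```text
[0.56   0.0322 0.1723] [-0.7519 -0.2413 -1.1659]
0.02 (np.int64(311), np.int64(194)) [402 405 419 415 301 184 210 206 169 401 541 520 506 494 504]
-0.01 (np.int64(311), np.int64(206)) [423 519 511 518 447 258 175 181 226 260 286 334 411 442 469]
-0.02 (np.int64(311), np.int64(209)) [411 524 494 524 453 226 161 178 329 420 401 336 196 228 232]
-0.03 (np.int64(311), np.int64(213)) [493 516 508 509 542 408 168 195 424 542 528 517 534 526 525]
-0.035 (np.int64(311), np.int64(215)) [389 318 343 340 343 308 217 163 158 143 163 206 199 198 225]
-0.04 (np.int64(311), np.int64(217)) [173 166 171 182 182 182 185 195 170 192 180 185 163 177 183]
-0.045 (np.int64(311), np.int64(219)) [187 190 171 210 233 219 201 202 227 235 237 224 181 191 189]
```

The shaft runs down where predicted, and the hold was about 2.8 s. Raise and go back.

Emit:
send_rows(plan=[0,0,-1.5,0,0,0,-1,0,0,-4,0,0,0,-1,0,0,-8,0,0,0,-1,0,0,-12.5,0,0,0,-1,0,0,-12.5,0,0,0,-1,0,0,-12.5,0,0,0,-1])

```text
clock: 17.1
position: [0.56, 0.0322, 0.2978]
orientation: [2.407, 2.019, 0.001]
wrist_force: [-0.2, 0.0, -0.9]
grip_width: 0.0119
grip_force: 39.1
```

Run:
```python
from h import *
from rig import env
print(env.sense()["position"])
rows([(.3946,-.2921,.294,-10)])
```

```text
[0.56   0.0322 0.2978]
[-34.81 -10.64   0.37] [ 0.001 -0.    -0.   ]
```

Emit:
send_rows(plan=[-5,-2.5,-1,0,0,0,-1,-10,-5,-1,0,0,0,-1,-15,-7,-1,0,0,0,-1,-20,-8.5,-1,0,0,0,-1,-25,-10,-1,0,0,0,-1,-30,-10.6,0,0,0,0,-1,-34.8,-10.6,0.4,0,0,0,-1,-34.8,-10.6,0.4,0,0,0,-1,-34.8,-10.6,0.4,0,0,0,-1,-34.8,-10.6,0.4,0,0,0,-1])

```text
clock: 18.35
position: [0.3952, -0.2908, 0.2928]
orientation: [-2.405, -2.02, -0.0]
wrist_force: [0.4, -0.0, -1.0]
grip_width: 0.0119
grip_force: 39.2
```

Run:
```python
from h import *
from rig import env
print(env.sense()["position"])
rows([(.3946,-.2921,.166,-10),(.4734,-.3062,.166,-10),(.4734,-.3062,.1512,-10)])
```

```text
[ 0.3952 -0.2908  0.2928]
[-0.15 -0.03 12.68] [-0.001 -0.001  0.001]
[-0.18  7.97 12.67] [-0.001 -0.001  0.001]
[-0.18  7.98 14.15] [-0.001 -0.001  0.001]
```

Emit:
send_rows(plan=[-0.15,0,4,0,0,0,-1,-0.15,0,8,0,0,0,-1,-0.15,0,12.7,0,0,0,-1,-0.15,0,12.7,0,0,0,-1,-0.15,0,12.7,0,0,0,-1,-0.15,0,12.7,0,0,0,-1])

```text
clock: 19.1
position: [0.3965, -0.2948, 0.1692]
orientation: [2.402, 2.016, 0.001]
wrist_force: [0.2, 0.1, -0.6]
grip_width: 0.0118
grip_force: 39.2
```

Run:
```python
from h import *
from rig import env
print(env.sense()["position"])
rows([(.4734,-.3062,.166,-10),(.4734,-.3062,.1512,-10)])
```

```text
[ 0.3965 -0.2948  0.1692]
[0.21 7.77 0.35] [0.004 0.003 0.   ]
[0.21 7.76 1.83] [0.004 0.003 0.   ]
```

Emit:
send_rows(plan=[0,0,0,0,0,0,-1,0,0,0,0,0,0,-1,0,0,0,0,0,0,-1])

```text
clock: 19.48
position: [0.3949, -0.2937, 0.1666]
orientation: [2.407, 2.018, 0.0]
wrist_force: [-0.6, 0.2, -0.8]
grip_width: 0.0118
grip_force: 39.2
```

Run:
```python
from h import *
from rig import env
print(env.sense()["position"],env.sense()["qvel"])
rows([(.4734,-.3062,.166,-10),(.4734,-.3062,.1512,-10)])
```

```text
[ 0.3949 -0.2937  0.1666] [-0.0009  0.0053  0.0022  0.0005 -0.0008  0.0034]
[0.14 7.95 0.07] [ 0.     0.    -0.001]
[0.14 7.95 1.55] [ 0.     0.    -0.001]
```

Emit:
send_rows(plan=[0.15,0,0,0,0,0,-1,0.15,2,0,0,0,0,-1,0.15,4,0,0,0,0,-1,0.15,6,0,0,0,0,-1,0.15,7.5,0,0,0,0,-1,0.15,7.95,0,0,0,0,-1,0.15,7.95,0,0,0,0,-1,0.15,7.95,0,0,0,0,-1,0.15,7.95,0,0,0,0,-1])

```text
clock: 20.6
position: [0.4729, -0.3058, 0.1663]
orientation: [-2.407, -2.018, 0.0]
wrist_force: [-0.2, 0.1, -0.4]
grip_width: 0.0116
grip_force: 39.2
```

Run:
```python
from h import *
from rig import env
print(env.sense()["position"],env.sense()["wrist_force"],env.sense()["moment"])
rows([(.4734,-.3062,.1512,-10)])
```

```text
[ 0.4729 -0.3058  0.1663] [-0.1782  0.1124 -0.3708] [-0.0083 -0.0658  0.0201]
[-0.03  0.06  1.51] [-0.    -0.    -0.001]
```

Emit:
send_rows(plan=[0,0,0.6,0,0,0,-1,0,0,1,0,0,0,-1,0,0,1.3,0,0,0,-1,0,0,1.5,0,0,0,-1,0,0,1.5,0,0,0,-1,0,0,1.5,0,0,0,-1])

```text
clock: 21.35
position: [0.4735, -0.3059, 0.1513]
orientation: [2.407, 2.019, 0.0]
wrist_force: [-0.2, 0.8, -1.5]
grip_width: 0.0118
grip_force: 39.3
```

Emit:
send_rows(plan=[0,0,0.1,0,0,0,-1,0,0,0.1,0,0,0,-1])

```text
clock: 21.6
position: [0.4735, -0.306, 0.1511]
orientation: [2.407, 2.019, -0.0]
wrist_force: [-1.0, 1.8, 4.3]
grip_width: 0.0122
grip_force: 39.7
```

Contact with the shelf. Release and rise.

Emit:
send_rows(plan=[0,0,0,0,0,0,-0.4,0,0,0,0,0,0,-0.1,0,0,0,0,0,0,0,0,0,0,0,0,0,0,0,0,-3,0,0,0,0,0,0,-7,0,0,0,0,0,0,-12,0,0,0,0,0,0,-12,0,0,0,0,0,0,-12,0,0,0,0])

```text
clock: 22.72
position: [0.4732, -0.3057, 0.27]
orientation: [-2.407, -2.019, 0.0]
wrist_force: [-0.0, 0.2, -0.6]
grip_width: 0.0427
grip_force: 0.0
```

Run:
```python
from h import *
from rig import env,viewer
print(env.sense()["position"])
for c in ("side","top"):
  d=viewer.camera(c)
  for n in ("spatula","needle","hook","cover_knob"): print(c,n,[(np.round(b["point"],3).tolist(),round(b["confidence"],2)) for b in viewer.boxes_of(n,c)][:2])
  m=viewer.trace("spatula",c)
  if m: v,u=np.nonzero(m[0]["pixels"]); print("mask",u.min(),u.max(),v.min(),v.max(),"expect top/collar",proj(d,[[.4735,-.306,.191],[.4735,-.306,.127]]))
rows([(.53,-.1,.27,-30),(*knob(1.73),.2,10)])
```

```text
[ 0.4732 -0.3057  0.27  ]
side spatula [([0.478, -0.31, 0.14], 0.84), ([0.528, -0.011, 0.064], 0.52)]
side needle [([0.486, -0.252, 0.129], 0.75)]
side hook [([0.49, -0.194, 0.132], 0.56)]
side cover_knob [([0.602, -0.011, 0.1], 0.53)]
mask 349 362 239 319 expect top/collar [[356.9512 238.9707]
 [355.5191 272.0263]]
top spatula [([0.48, -0.246, 0.126], 0.22)]
top needle [([0.48, -0.247, 0.129], 0.57)]
top hook [([0.49, -0.189, 0.133], 0.68)]
top cover_knob [([0.603, 0.008, 0.101], 0.65)]
[21.26  1.99  0.02] [-0.    -0.     0.349]
[31.57  8.85  7.02] [-0.   -0.   -0.35]
```

Spatula hung: its handle top shows at the expected row 239. Now back to the knob.

Emit:
send_rows(plan=[5,0.5,0,0,0,0.1,0,10,1,0,0,0,0.2,0,15,1.5,0,0,0,0.3,0,20,2,0,0,0,0.349,0,24,4,0,0,0,0.349,0,28,6,0,0,0,0.349,0,31.4,8.3,0,0,0,0.349,0,31.4,8.3,0,0,0,0.349,0,31.4,8.3,0,0,0,0.349,0,31.4,8.3,0,0,0,0.349,0])

```text
clock: 24.58
position: [0.6092, -0.0121, 0.2703]
orientation: [2.722, 1.569, -0.001]
wrist_force: [0.6, 0.2, 0.2]
grip_width: 0.0429
grip_force: 0.0
```

Run:
```python
from h import *
from rig import env,viewer
s=env.sense();print(s["position"])
rows([(.608,-.0112,.108,-30)])
d=viewer.camera("side"); m=viewer.trace("cover_knob","side")
I=d["image"].astype(int).sum(2)
C=np.array([(375,258)])
u0=proj(d,[[.56,.031,.12]])[0].astype(int)-50
print("knob top from iside",unproj(d,(C+.5)/5-.5+u0,.126), "candidates",[ (a,knob(a)) for a in (1.4,1.5,1.6,1.7)])
```

```text
[ 0.6092 -0.0121  0.2703]
[ 0.03 -0.14 16.23] [-0.     0.    -0.002]
knob top from iside [[ 0.6029 -0.0128  0.126 ]] candidates [(1.4, array([ 0.5958, -0.0103])), (1.5, array([ 0.6018, -0.011 ])), (1.6, array([ 0.6078, -0.0112])), (1.7, array([ 0.6137, -0.0107]))]
```

Emit:
send_rows(plan=[0,-0.5,5,0,0,0,0,0,-0.5,10,0,0,0,0,0,-0.5,13,0,0,0,0,0,-0.5,15,0,0,0,0,0,-0.5,16,0,0,0,0,0,-0.5,16,0,0,0,-0.3,0,-0.5,16,0,0,0,-0.35,0,-0.5,16,0,0,0,-0.35])

```text
clock: 25.68
position: [0.6066, -0.0087, 0.1119]
orientation: [2.719, 1.57, 0.003]
wrist_force: [-0.6, -1.0, -0.3]
grip_width: 0.0279
grip_force: 0.0
```

Run:
```python
from h import *
from rig import env
print(env.sense()["position"])
rows([(*knob(a),.11,d) for a,d in zip(np.linspace(1.35,.30,8),np.linspace(-33,-65,8))])
```

```text
[ 0.6066 -0.0087  0.1119]
[-0.77 -1.14  0.18] [ 0.002 -0.001  0.052]
[-0.98 -2.01  0.18] [ 0.002 -0.001  0.132]
[-1.05 -2.91  0.18] [ 0.002 -0.001  0.212]
[-0.98 -3.81  0.17] [ 0.002 -0.001  0.291]
[-0.79 -4.68  0.17] [ 0.002 -0.002  0.371]
[-0.46 -5.52  0.17] [ 0.002 -0.002  0.451]
[-0.01 -6.3   0.17] [ 0.002 -0.002  0.531]
[ 0.55 -7.    0.17] [ 0.002 -0.002  0.611]
```

Emit:
send_rows(plan=[-0.75,-1.15,0,0,0,0.05,-0.35,-1,-2,0,0,0,0.13,-0.35,-1.05,-2.9,0,0,0,0.21,-0.35,-1,-3.8,0,0,0,0.29,-0.35,-0.8,-4.7,0,0,0,0.37,-0.35,-0.45,-5.5,0,0,0,0.45,-0.35,0,-6.3,0,0,0,0.53,-0.35,0,-6.3,0,0,0,0.53,-0.35])

```text
clock: 26.68
position: [0.5512, 0.0232, 0.1111]
orientation: [3.036, 0.805, 0.002]
wrist_force: [1.6, -0.3, 0.0]
grip_width: 0.0276
grip_force: 0.0
```

Emit:
send_rows(plan=[0,0,0,0,0,0,-0.35,0,0,0,0,0,0,-0.35])

```text
clock: 26.92
position: [0.5512, 0.0227, 0.1105]
orientation: [3.037, 0.803, 0.001]
wrist_force: [-0.1, -0.1, -1.1]
grip_width: 0.0273
grip_force: 0.0
```

Run:
```python
from h import *
from rig import env
s=env.sense();print(s["position"],s["wrist_force"],np.arctan2(*(PIV-s["position"][:2])[::-1]))
rows([(*knob(a),.11,-63) for a in (.4,.35,.3,.25,.2,.15)])
```

```text
[0.5512 0.0227 0.1105] [-0.1001 -0.1358 -1.0597] 0.44522489577712593
[ 0.09 -0.27  0.05] [ 0.    -0.     0.046]
[ 0.14 -0.56  0.05] [ 0.    -0.     0.046]
[ 0.19 -0.86  0.05] [ 0.    -0.     0.046]
[ 0.26 -1.15  0.05] [ 0.    -0.     0.046]
[ 0.35 -1.44  0.05] [ 0.    -0.     0.046]
[ 0.45 -1.72  0.05] [ 0.    -0.     0.046]
```

Emit:
send_rows(plan=[0.1,-0.3,0,0,0,0.05,-0.35,0.15,-0.6,0,0,0,0.05,-0.35,0.2,-0.9,0,0,0,0.05,-0.35,0.2,-0.9,0,0,0,0.05,-0.35,0.2,-0.9,0,0,0,0.05,-0.35])

```text
clock: 27.55
position: [0.5482, 0.0319, 0.1103]
orientation: [-3.056, -0.727, -0.0]
wrist_force: [-0.3, -0.0, -0.3]
grip_width: 0.0278
grip_force: 0.0
```

Emit:
send_rows(plan=[0,-0.1,0,0,0,0,-0.35,0,-0.2,0,0,0,0,-0.35,0,-0.2,0,0,0,0,-0.35])

```text
clock: 27.92
position: [0.5473, 0.0335, 0.1104]
orientation: [-3.056, -0.727, -0.0]
wrist_force: [0.7, 0.2, -0.6]
grip_width: 0.0277
grip_force: 0.1
```

Emit:
send_rows(plan=[0,-0.1,0,0,0,0,-0.35,0,-0.2,0,0,0,0,-0.35,0,-0.2,0,0,0,0,-0.35])

```text
clock: 28.3
position: [0.547, 0.0343, 0.1104]
orientation: [3.054, 0.727, 0.001]
wrist_force: [2.5, -4.1, -2.4]
grip_width: 0.0276
grip_force: 2.5
```

Emit:
send_rows(plan=[0,-0.1,0,0,0,0,-0.35,0,-0.1,0,0,0,0,-0.35,0,-0.1,0,0,0,0,-0.35])

```text
clock: 28.68
position: [0.5469, 0.0344, 0.1104]
orientation: [3.053, 0.726, 0.002]
wrist_force: [3.3, -6.6, -2.6]
grip_width: 0.0278
grip_force: 3.6
```

The cover is at its stop. Re-centre the fingers and rise.

Emit:
send_rows(plan=[0,0.5,0,0,0,0,-0.35,0,0.8,0,0,0,0,-0.2,0,0.8,0,0,0,0,-0.1,0,0.8,0,0,0,0,-0.1,0,0.8,-4,0,0,0,-0.1,0,0.8,-9,0,0,0,-0.1,0,0.8,-14,0,0,0,-0.1,0,0.8,-14,0,0,0,-0.1])

```text
clock: 29.68
position: [0.553, 0.0291, 0.2565]
orientation: [3.053, 0.726, 0.017]
wrist_force: [-0.5, 0.0, 0.4]
grip_width: 0.0383
grip_force: 0.0
```

Emit:
send_rows(plan=[0,5,-3,0,0,0,0,-4,10,-5,0,0,0,0,-8,12,-5,0,0,0,0,-8,12,-5,0,0,0,0,-8,12,-5,0,0,0,0])

```text
clock: 30.3
position: [0.5317, -0.1136, 0.2991]
orientation: [-3.055, -0.726, 0.002]
wrist_force: [0.4, -0.1, -0.2]
grip_width: 0.0427
grip_force: 0.0
```

Run:
```python
from h import *
from rig import env,viewer
s=env.sense();print(s["position"],s["wrist_force"])
for c in ("side","top"):
  d=viewer.camera(c)
  for n in ("spatula","needle","hook","cover_knob","vial","small_dish","agar_dish"): print(c,n,[(np.round(b["point"],3).tolist(),round(b["confidence"],2)) for b in viewer.boxes_of(n,c)][:2])
  I=d["image"].astype(int).sum(2); q=proj(d,[[*knob(.345),.115]])[0]; u,v=q.round().astype(int); 
  sub=I[v-12:v+13,u-12:u+13]; w=np.argwhere(sub<110); print(c,"knob expected",q,"dark centroid",(w.mean(0)[::-1]+[u-12,v-12]) if len(w) else None,len(w))
  m=viewer.trace("spatula",c)
  if m: v,u=np.nonzero(m[0]["pixels"]); print("mask",u.min(),u.max(),v.min(),v.max())
```

```text
[ 0.5317 -0.1136  0.2991] [ 0.4367 -0.1273 -0.1932]
side spatula [([0.472, -0.31, 0.139], 0.79), ([0.486, -0.279, 0.004], 0.55)]
side needle [([0.48, -0.253, 0.131], 0.54)]
side hook [([0.489, -0.197, 0.129], 0.64)]
side cover_knob [([0.558, 0.027, 0.099], 0.61), ([0.525, -0.007, 0.063], 0.36)]
side vial [([0.643, 0.263, 0.037], 0.63)]
side small_dish [([0.404, 0.227, 0.004], 0.58)]
side agar_dish [([0.71, -0.08, -0.0], 0.98)]
side knob expected [307.5548 214.7412] dark centroid [307.4    214.2286] 35
mask 303 327 211 224
top spatula [([0.472, -0.301, 0.138], 0.58), ([0.482, -0.244, 0.13], 0.18)]
top needle []
top hook []
top cover_knob [([0.568, 0.042, 0.1], 0.72), ([0.476, -0.3, 0.14], 0.53)]
top vial [([0.642, 0.271, 0.054], 0.73)]
top small_dish [([0.404, 0.222, 0.004], 0.82)]
top agar_dish [([0.72, -0.061, 0.005], 0.9)]
top knob expected [284.9815 239.7668] dark centroid [284.7097 238.8065] 31
mask 447 464 276 288
```

```bash
python3 -c "
from rig import hand_in
print(hand_in())"
```

```text
the job is handed in; nothing more can be done
None
```

The job is done and handed in at about 30 s of the 72 s: the spatula's blade was held in the well for about 2.8 s, it hangs by its collar in its own slot again, and the cover is shut against its stop; I viewed 11 pictures, one over the limit of 10.

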